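# Shut the brown paint's flip lid in the rack

## Task

The brown paint bottle in the plywood rack has been left with its flip lid standing open and the paint will dry out. With the fingertips, push the lid over from behind and press it gently down until it is fully shut, then draw the hand away. Leave the bottle standing in its hole in the rack (do not lift or carry it), and do not touch the other bottles or the clay figures drying in front.

Things in the scene. Friction and masses are not known exactly. Their poses are not given: they have to be found in the camera images.
- paint_rack: Plywood paint rack, fixed to the table, 78 x 342 x 66 mm (x, y, z); origin at the centre of its underside. Five holes of 40.5 mm in a row along its y, 64 mm apart, in an upper board 46 to 52 mm above the table and as 6 mm deep sockets in the foot board below it; the bottles stand in them with their undersides 6 mm above the table.
- brown_bottle: The brown paint bottle: red-brown body 38 mm across and 77 mm tall, tan neck 30 mm across from 77 to 99 mm, and a tan flip lid (30 mm across, 13 mm thick) that makes it 112 mm tall when shut; 75 g, loose in one of the rack's holes. Origin at the centre of its underside, z up, its x pointing to the side where the lid is hinged (turned away from the robot).
- brown_bottle_lid (a joint): Angle of the brown bottle's flip lid: 0 fully shut, growing as it opens up and back, 2.09 the stop. The hinge is slightly stiff, about 0.005 N m, so the lid stays wherever it is left and does not fall shut by itself.
- lid_hinge (a point): Hinge of the lid, fixed on the brown bottle: 15 mm from the bottle's axis along its x, 99 mm above its underside. The hinge line lies along the bottle's y.
- lid_lip (a point): Free edge of the lid, across from its hinge, at half the lid's thickness (moves with the lid).
- lid_top (a point): Centre of the lid's outer (top) face (moves with the lid): 112 mm above the bottle's underside when shut; when the lid stands open this face looks away from the bottle, to its x side.
- red_bottle: Red paint bottle with a white cap, 38 mm across, 118 mm tall, shut, loose in another hole of the rack. Origin at the centre of its underside.
- blue_bottle: Blue paint bottle with a black cap, 38 mm across, 106 mm tall, shut, loose in another hole of the rack. Origin at the centre of its underside.
- yellow_bottle: Black and yellow paint bottle with a black cap, 36 mm across, 112 mm tall, shut, loose in another hole of the rack. Origin at the centre of its underside.
- tan_bottle: Cream paint bottle with a tan cap, 36 mm across, 108 mm tall, shut, loose in another hole of the rack. Origin at the centre of its underside.
- pink_figure: Pink clay figure on a wood slice, 24 x 24 x 38 mm, loose, drying on the table in front of the rack. Origin at the centre of its underside.
- mint_figure: Mint-green clay figure on a wood slice, 23 x 24 x 38 mm, loose, drying in front of the rack. Origin at the centre of its underside.
- pair_figure: Pair of clay figures (pink and orange) on one wood slice, 30 x 33 x 41 mm, loose, drying in front of the rack. Origin at the centre of its underside.
Things that resemble listed ones, but are neither listed nor needed, are in the scene too. Leave any green, orange or turquoise look-alike of the brown_bottle alone.

How it is judged:
On the way:
1. the fingertips press the brown bottle's lid home (value of joint brown_bottle_lid below 0.06 rad and contact force between the fingers and brown_bottle above 1 N), for 0.1 s.
At the end, for the whole second after the job is handed in: The brown bottle's lid is shut to within 0.06 rad (its lip under 2 mm from closed), the bottle stands still and upright in its own hole (moved under 10 mm, tilted under 0.12 rad), and the other four bottles and three figures are where they were (within 10 mm) (value of joint brown_bottle_lid below 0.06 rad and angle between brown_bottle's own z axis and vertical below 0.12 rad and distance of each of brown_bottle, red_bottle, blue_bottle, yellow_bottle, tan_bottle, pink_figure, mint_figure, pair_figure from where it was at the start of the episode below 0.01 m and linear speed of brown_bottle below 0.02 m/s); the robot touches nothing.
It fails at once if the brown bottle is lifted, carried or pulled out of its place (over 12 mm) (distance of brown_bottle from where it was at the start of the episode above 0.012 m).
It fails at once if the brown bottle or its lid is pushed harder than 35 N (contact force between any of the arm, the fingers and brown_bottle above 35 N).
It fails at once if another bottle is touched (over 1 N) (contact force between any of the fingers, the arm and red_bottle above 1 N or contact force between any of the fingers, the arm and blue_bottle above 1 N or contact force between any of the fingers, the arm and yellow_bottle above 1 N or contact force between any of the fingers, the arm and tan_bottle above 1 N).
It fails at once if a clay figure is touched (over 0.5 N) or shifted (over 8 mm) (contact force between any of the fingers, the arm and pink_figure above 0.5 N or contact force between any of the fingers, the arm and mint_figure above 0.5 N or contact force between any of the fingers, the arm and pair_figure above 0.5 N or distance of any of pink_figure, mint_figure, pair_figure from where it was at the start of the episode above 0.008 m).
It also fails if it takes over 48 s, if anything falls off the work surface, if the arm or the gripper's body presses on something with over 40 N, if the wrist force passes 120 N, or if a joint passes its speed limit or range.

## Robot

A 6-joint arm with a two-finger parallel gripper is mounted at the origin on a cart in front of the work surface, level with it; the furniture and walls round the work are solid. World frame = base frame: x ahead of the robot, y to its left, z up, the work surface at z = 0. Lengths are in m, angles in rad, forces in N, time in s.
With the tool pointing down it reaches from about 0.375 to 0.925 m from the base axis. Payload 5.7 kg.
Tool frame: the origin (TCP) lies between the finger pads; the fingertips stand 17 mm ahead of it and the grasp point (between the pads) lies 2 mm behind it; z points along the fingers, y is the line along which they close (so a half turn about z gives the same grasp; the last joint's range is limited). The gripper opens to 88 mm and grips with 3 to 60 N. Pads are 20 mm wide; open, the fingers measure 115 mm over their backs; the gripper's body (75 mm by 178 mm) begins 61 mm behind the grasp point.
Start: joints at [1.111, 0.359, 1.51, -0, 1.272, -0.115], TCP at [0.203, 0.565, 0.24] pointing down, gripper open.
Joint ranges: [-2.97, 2.97], [-1.01, 2.36], [0.21, 2.38], [-0.96, 4.11], [0.2, 2.71], [-2.98, 2.98]. Speed limits (rad/s): [2.39, 2.39, 3.14, 3.14, 3.14, 3.14].

## Interface

Orientations are given as a 3x3 rotation matrix whose columns are the frame's x, y, z axes.
In Python, from cell import robot gives the robot as it stands. The module is installed in compiled form; this text tells all that it offers.
- The arm moves only by the tool play_rows, never from a script. Its argument "series" is a list of rows, each a list of 5 numbers: the opening, from 0 (shut) to 1 (fully open), then the shift along the tool's x, y, z in cm, then the turn about the tool's z in rad. In form: [[fingers, x, y, z, turn], ...]. A call has 1 to 12 rows; each row is the pose to reach, as a shift and turn from the pose commanded when the call began, along the tool's axes at that moment; what a row does not reach only later rows make up. A row lasts 1/10 s, in which the tool goes at most 50 mm and 8.59 degrees, less where a joint would pass 70% of its speed; a pose out of reach is approached as far as the arm can. A call with a gripper value outside its range is refused whole. The fingers move at their own pace and stop on an object; the grip force is fixed at half the most. Time passes only in rows, so rows that repeat a pose let the fingers close. It gives the time, the measured TCP pose, the force, the opening and the grip force at its end, in the units of the state.
- robot.get_state(): the state, without advancing time (a new reading comes with each control period).
- robot.get_image(name): name is "scene" or "top" or "wrist"; returns a dict with "frame" (400x640x3 uint8, red, green, blue), "range_z" (400x640 float32, m along the optical axis (not along the pixel's ray), 0 where there is no reading), "camera_matrix" (3x3 intrinsics, pixels), "R" (3x3) and "t" (3): a world point X has camera coordinates R X + t. Camera axes: x right, y down, z forward; pixel columns grow to the right and rows downward; lengths in m; the calibration is good to about 2 mm. A picture is of the moment at which its call begins.
- robot.finish_job(): hands the job in; it is judged then, once.
Trained networks look in a picture, given as the dict that the camera call returned (one of the last four; its "shot" number tells which), for a name from the list of things; names that differ only in an ending like _2 or _b are one class to them, and where a whole thing is asked for, a point or a joint stands for the part that bears it (a point fixed in the world has none). Each returns a list of dicts, best first, with "score" (0 to 1); they miss things now and then, are a little off and sometimes report something else, mostly with a low value. They report only what shows in the picture. A call takes as long as a camera call. They do not tell look-alikes from the thing itself.
- robot.find_in(picture, label): "xy" ([column, row] in pixels, amid what is visible of it).
- robot.silhouettes(picture, label): "pixels" (400x640 bool, what is visible of it) and "xy" ([column, row] in pixels, amid what is visible of it).
The state is a dict: "time_s": time; "joint_pos": joint angles; "dq": joint speeds; "tau": joint torques, N m; "tcp_pos": TCP position; "ee_rot": TCP orientation; "wrist_force": force on the tool from outside, world axes, zero at the start; "torque": the same for the moment, N m; "grip_width": finger opening in m; "grip_force": force on a finger pad.
Only numpy, scipy, OpenCV 4.12 (cv2) and the standard library are available. Lean on these libraries where they do the work, as an engineer would, in place of code of your own. Each camera call takes 0.05 s, during which the arm holds its last target. There are 200 camera calls.

## Working session

There is one attempt and no reset: what is moved stays moved. The work goes in short steps, Python scripts to look and compute and a tool call to move; the robot and the scene stay as the last step left them, time stands still between calls to the robot, and variables do not carry over. Pictures are saved under pics/ and viewed, at most 10 in all, crops included, and the job is handed in when it is done.

Besides the shell and the picture viewer there is one more tool, called after "Call:" as a command line: name --pt "numbers of a row" for each row, then --argument value for the rest. play_rows: Moves the arm, as the interface text tells. Its arguments: {"type":"object","properties":{"series":{"type":"array","items":{"type":"array","items":{"type":"number"}}}},"required":["series"]}

```bash
mkdir -p pics
cat > h.py <<'E'
import numpy as np, cv2
from cell import robot
def cloud(p):
    z=p["range_z"]; K=p["camera_matrix"]; v,u=np.mgrid[:400,:640]
    c=np.stack([(u-K[0,2])/K[0,0]*z,(v-K[1,2])/K[1,1]*z,z],-1)
    w=(c-p["t"])@p["R"]; w[z==0]=np.nan
    return w
def save(p,n): cv2.imwrite("pics/"+n,cv2.cvtColor(p["frame"],cv2.COLOR_RGB2BGR))
E
python3 - <<'E'
from h import *
s=robot.get_state(); print(s["time_s"],s["tcp_pos"],s["ee_rot"].round(3) if hasattr(s["ee_rot"],'round') else s["ee_rot"],s["grip_width"])
ims=[]
for n in ["scene","top"]:
    p=robot.get_image(n); w=cloud(p); save(p,n+"0.png")
    for l in ["brown_bottle","lid_top","paint_rack","red_bottle","blue_bottle","yellow_bottle","tan_bottle","pink_figure","mint_figure","pair_figure"]:
        for d in robot.find_in(p,l)[:5]:
            x,y=map(int,d["xy"]); print(n,l,round(d["score"],2),x,y,w[min(y,399),min(x,639)].round(3))
E
```

```text
0.0 [0.20251849 0.56410133 0.23883331] [[-0.941  0.338 -0.001]
 [ 0.338  0.941 -0.002]
 [ 0.    -0.002 -1.   ]] 0.0876272259413191
scene brown_bottle 0.7 354 187 [ 0.523 -0.104  0.091]
scene brown_bottle 0.69 303 174 [ 0.63  -0.051  0.076]
scene brown_bottle 0.67 415 219 [ 0.404 -0.162  0.07 ]
scene brown_bottle 0.63 398 177 [ 0.528 -0.223  0.067]
scene lid_top 0.67 400 157 [ 0.537 -0.229  0.111]
scene lid_top 0.63 347 167 [ 0.544 -0.099  0.128]
scene lid_top 0.46 417 197 [ 0.416 -0.169  0.111]
scene paint_rack 0.66 295 232 [0.507 0.041 0.052]
scene red_bottle 0.77 272 219 [0.529 0.076 0.084]
scene blue_bottle 0.59 240 232 [0.532 0.14  0.08 ]
scene tan_bottle 0.71 303 210 [0.524 0.013 0.082]
scene tan_bottle 0.31 350 167 [ 0.539 -0.103  0.13 ]
scene pink_figure 0.78 277 289 [0.429 0.124 0.018]
scene pink_figure 0.38 350 166 [ 0.541 -0.104  0.13 ]
scene pink_figure 0.26 273 220 [0.526 0.076 0.084]
scene mint_figure 0.73 331 271 [0.42  0.016 0.012]
scene mint_figure 0.66 353 170 [ 0.543 -0.114  0.116]
scene pair_figure 0.56 375 256 [ 0.403 -0.071  0.019]
scene pair_figure 0.48 293 230 
[... 221 characters left out ...]
19  0.075]
top brown_bottle 0.4 242 178 [0.534 0.129 0.113]
top lid_top 0.73 327 135 [ 0.634 -0.055  0.11 ]
top lid_top 0.7 380 235 [ 0.412 -0.167  0.11 ]
top lid_top 0.64 407 175 [ 0.543 -0.23   0.112]
top paint_rack 0.6 301 190 [0.518 0.002 0.068]
top paint_rack 0.19 299 183 [0.524 0.006 0.115]
top red_bottle 0.64 270 180 [0.528 0.068 0.124]
top blue_bottle 0.71 241 178 [0.535 0.132 0.11 ]
top yellow_bottle 0.84 332 188 [ 0.519 -0.067  0.087]
top yellow_bottle 0.75 333 239 [ 0.41  -0.072  0.037]
top tan_bottle 0.56 298 180 [0.531 0.008 0.111]
top pink_figure 0.61 252 228 [0.435 0.114 0.04 ]
top mint_figure 0.63 294 235 [0.422 0.019 0.003]
top pair_figure 0.36 352 174 [ 0.54  -0.107  0.132]
```

```bash
python3 -c "
import cv2
a=cv2.imread('pics/scene0.png')[120:320,200:460];a=cv2.resize(a,None,fx=3,fy=3,interpolation=cv2.INTER_CUBIC);cv2.imwrite('pics/sc.png',a)
a=cv2.imread('pics/top0.png')[110:260,210:430];a=cv2.resize(a,None,fx=3.6,fy=3.6,interpolation=cv2.INTER_CUBIC);cv2.imwrite('pics/tc.png',a)"
```

```text
(no output)
```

View pics/sc.png

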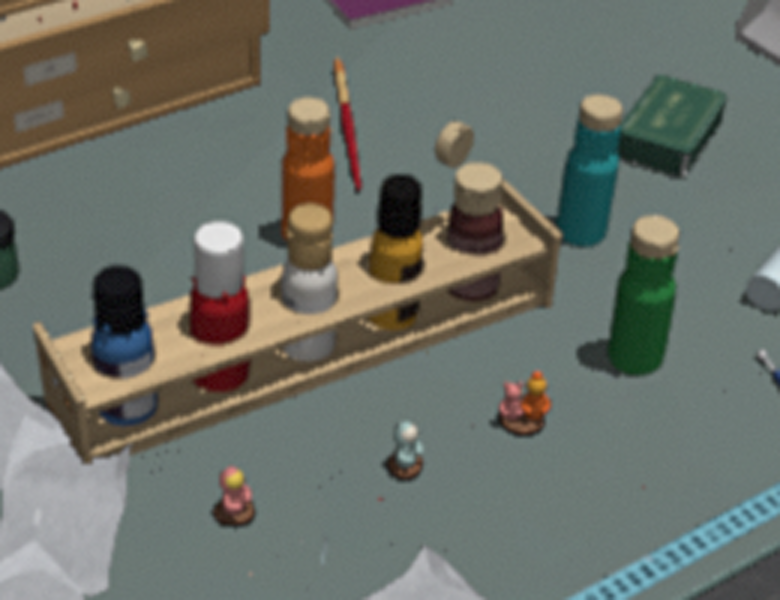

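View pics/tc.png

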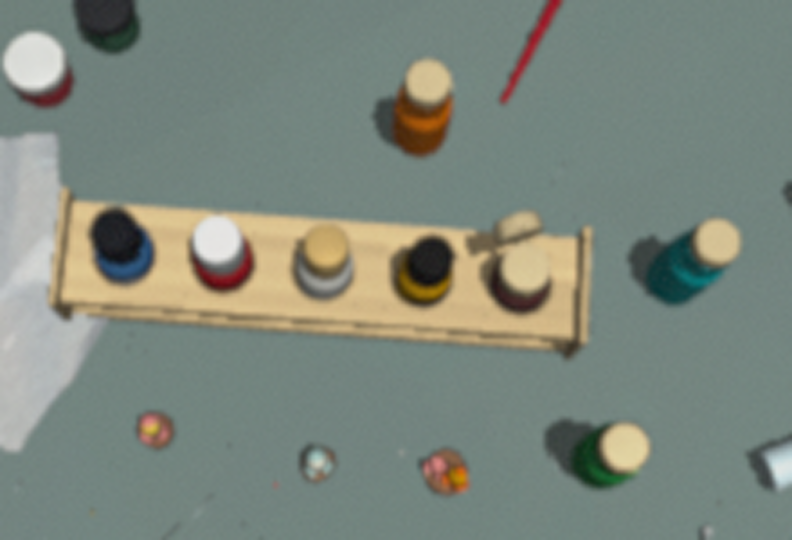

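Look-alikes in the top image: orange (328,135), turquoise (407,175) and green (380,235) all stand on the table, shut. The tan bottle (298,180) is in the rack, also shut. The brown one is the rack's right end bottle, at (354,185), with its lid open behind it at (352,173). Next I measure the brown one.

Run:
```python
from h import *
for n in ["scene","top"]:
    p=robot.get_image(n); w=cloud(p); f=p["frame"]
    m=(w[...,0]>.49)&(w[...,0]<.61)&(w[...,1]>-.145)&(w[...,1]<-.08)&(w[...,2]>.085)
    P=w[m]; print(n,len(P))
    neck=P[(P[:,2]<.108)&(P[:,2]>.1)&(P[:,0]<.54)]; print("neck",len(neck),neck.mean(0).round(4),neck.min(0).round(3),neck.max(0).round(3))
    lid=P[(P[:,2]>.112)]; c=lid.mean(0); print("lid",len(lid),c.round(4),lid.min(0).round(3),lid.max(0).round(3))
    e=np.linalg.svd(lid-c); print(e[1].round(3),e[2].round(2).tolist())
    r=(abs(w[...,2]-.052)<.004)&(w[...,0]>.4)&(w[...,0]<.62)&(abs(w[...,1])<.2)
    R=cv2.minAreaRect((w[r][:,:2]*1000).astype(np.float32)); print("rack",R)
    for l in ["lid_top","lid_lip","lid_hinge"]:
        for d in robot.find_in(p,l)[:4]:
            x,y=map(int,d["xy"]); print(l,round(d["score"],2),x,y,w[y,x].round(3))
```

```text
scene 379
neck 132 [ 0.5247 -0.1157  0.104 ] [ 0.511 -0.131  0.1  ] [ 0.54  -0.102  0.107]
lid 132 [ 0.5425 -0.107   0.1256] [ 0.535 -0.126  0.112] [ 0.551 -0.095  0.137]
[0.094 0.078 0.036] [[0.14, -0.99, -0.06], [0.19, -0.03, 0.98], [-0.97, -0.15, 0.19]]
rack ((521.536376953125, -13.626800537109375), (398.6188659667969, 141.78416442871094), 72.46519470214844)
lid_top 0.73 417 197 [ 0.416 -0.17   0.111]
lid_top 0.65 350 167 [ 0.538 -0.102  0.131]
lid_top 0.52 300 155 [ 0.646 -0.054  0.113]
lid_top 0.49 400 156 [ 0.539 -0.231  0.111]
lid_lip 0.71 349 168 [ 0.541 -0.102  0.126]
lid_lip 0.66 273 222 [0.526 0.076 0.079]
lid_lip 0.63 416 199 [ 0.413 -0.165  0.11 ]
lid_lip 0.56 397 156 [ 0.544 -0.227  0.11 ]
lid_hinge 0.86 396 174 [ 0.534 -0.222  0.072]
lid_hinge 0.83 302 172 [ 0.63  -0.049  0.082]
lid_hinge 0.66 358 187 [ 0.514 -0.107  0.095]
top 266
neck 148 [ 0.5251 -0.1172  0.1043] [ 0.511 -0.132  0.1  ] [ 0.54  -0.103  0.108]
lid 93 [ 0.5439 -0.1095  0.1288] [ 0.537 -0.125  0.113] [ 0.554 -0.097  0.137]
[0.078 0.055 0.034] [[-0.31, 0.93, -0.22], [0.3, 0.31, 0.9], [-0.9, -0.22, 0.37]]
rack ((493.27520751953125, 4.5087738037109375), (349.72412109375, 153.59991455078125), 85.04896545410156)
lid_top 0.72 327 134 [ 0.637 -0.055  0.111]
lid_top 0.6 404 175 [ 0.543 -0.223  0.111]
lid_top 0.52 381 235 [ 0.412 -0.168  0.112]
lid_top 0.3 330 240 [ 0.408 -0.065  0.027]
lid_lip 0.67 352 175 [ 0.539 -0.107  0.126]
lid_lip 0.61 406 176 [ 0.541 -0.228  0.11 ]
lid_lip 0.6 383 234 [ 0.414 -0.172  0.113]
lid_lip 0.52 326 129 [ 0.648 -0.053  0.112]
lid_hinge 0.83 329 140 [ 0.628 -0.061  0.096]
lid_hinge 0.7 355 183 [ 0.527 -0.117  0.102]
lid_hinge 0.68 400 182 [ 0.534 -0.22   0.086]
lid_hinge 0.6 381 233 [ 0.416 -0.169  0.111]
```

Run:
```python
from h import *
for n in ["scene","top"]:
    w=cloud(robot.get_image(n)).reshape(-1,3); m=w[:,2]>.14
    q=np.unique((w[m]*20).round(),axis=0,return_counts=True); print(n,[(a/20).round(2).tolist() for a,c in zip(*q) if c>15 and .1<a[0]/20<.9 ])
s=robot.get_state(); R=np.array(s["ee_rot"]);p=robot.get_image("wrist")
C=-p["R"].T@p["t"]; print("cam in tool",(R.T@(C-s["tcp_pos"])).round(3),"axes",(R.T@p["R"].T).round(2))
d=np.array([.46,-.14,.26])-s["tcp_pos"]; print("shift",(R.T@d*100).round(2))
```

```text
scene [[0.2, 0.45, 0.35], [0.2, 0.5, 0.35], [0.8, 0.0, 0.15], [0.85, -0.15, 0.15], [0.85, -0.15, 0.2], [0.85, -0.1, 0.15], [0.85, -0.1, 0.2], [0.85, -0.05, 0.15], [0.85, -0.05, 0.2], [0.85, -0.0, 0.15], [0.85, -0.0, 0.2], [0.85, 0.05, 0.15], [0.85, 0.05, 0.2], [0.85, 0.1, 0.15], [0.85, 0.1, 0.2], [0.85, 0.15, 0.15], [0.85, 0.15, 0.2]]
top [[0.65, 0.35, 0.45], [0.65, 0.4, 0.45], [0.7, 0.3, 0.4], [0.7, 0.3, 0.45], [0.7, 0.35, 0.45], [0.7, 0.4, 0.45], [0.8, -0.0, 0.15], [0.85, -0.15, 0.2], [0.85, -0.1, 0.15], [0.85, -0.1, 0.2], [0.85, -0.05, 0.15], [0.85, -0.05, 0.2], [0.85, 0.0, 0.15], [0.85, 0.0, 0.2], [0.85, 0.05, 0.15], [0.85, 0.05, 0.2], [0.85, 0.1, 0.15], [0.85, 0.1, 0.2], [0.85, 0.15, 0.15], [0.85, 0.15, 0.2]]
cam in tool [ 0.072 -0.001 -0.145] axes [[ 0.   -0.97 -0.26]
 [ 1.    0.   -0.  ]
 [ 0.   -0.26  0.97]]
shift [-48.03 -57.62  -2.03]
```

Call:
play_rows --pt "0 -18 -19 -2 -0.1" --pt "0 -18 -19 -2 -0.2" --pt "0 -18 -19 -2 -0.3" --pt "0 -18 -19 -2 -0.4" --pt "0 -18 -19 -2 -0.5" --pt "0 -18 -19 -2 -0.6" --pt "0 -51 -55 -2 -0.7" --pt "0 -51 -55 -2 -0.7" --pt "0 -51 -55 -2 -0.7" --pt "0 -51 -55 -2 -0.7" --pt "0 -51 -55 -2 -0.7" --pt "0 -51 -55 -2 -0.7"

```text
time_s: 2.85
tcp_pos: [0.4245, 0.0464, 0.2601]
ee_rot: [[-0.938, -0.348, 0.001], [-0.348, 0.938, 0.0], [-0.001, -0.0, -1.0]]
wrist_force: [0.2, -0.3, 0.8]
grip_width: 0.0003
grip_force: 0.0
```

Call:
play_rows --pt "0 -1 -18.5 0 0" --pt "0 -1 -18.5 0 0" --pt "0 -1 -18.5 0 0" --pt "0 -1 -18.5 0 0" --pt "0 -1 -18.5 0 0" --pt "0 -1 -18.5 0 0" --pt "0 -1 -18.5 0 0"

```text
time_s: 3.55
tcp_pos: [0.497, -0.1206, 0.2595]
ee_rot: [[-0.937, -0.348, -0.001], [-0.348, 0.937, 0.001], [0.001, 0.001, -1.0]]
wrist_force: [-0.0, -0.3, 0.5]
grip_width: 0.0003
grip_force: 0.0
```

Run:
```python
from h import *
p=robot.get_image("wrist"); w=cloud(p); save(p,"w1.png"); s=robot.get_state(); print(s["tcp_pos"])
m=(w[...,0]>.49)&(w[...,0]<.6)&(w[...,1]>-.155)&(w[...,1]<-.075)
P=w[m]; k=P[(P[:,2]>.098)&(P[:,2]<.108)]; print(len(k),np.median(k[:,2]))
nk=k[np.hypot(*(k[:,:2]-[.525,-.1165]).T)<.0165]
print("neck",cv2.minEnclosingCircle((nk[:,:2]*1000).astype(np.float32)),nk.mean(0))
lid=P[P[:,2]>.11]; c=lid.mean(0); print("lid",len(lid),c.round(4),lid.min(0).round(3),lid.max(0).round(3))
e=np.linalg.svd(lid-c,full_matrices=False); print(e[1].round(3),e[2].round(2).tolist())
print("toprect",cv2.minAreaRect((lid[lid[:,2]>.125][:,:2]*1000).astype(np.float32)))
```

```text
[ 0.4969961  -0.12033941  0.25958265]
606 0.104015872547261
neck ((525.336181640625, -119.17326354980469), 15.251959800720215) [ 0.52405103 -0.1190396   0.10391289]
lid 190 [ 0.5166 -0.1225  0.2297] [ 0.49  -0.151  0.111] [ 0.554 -0.075  0.345]
[1.276 0.09  0.08 ] [[-0.26, 0.01, 0.97], [0.87, -0.43, 0.24], [0.41, 0.9, 0.11]]
toprect ((517.0191040039062, -124.91236877441406), (70.52393341064453, 27.09575653076172), 23.58650779724121)
```

View pics/w1.png

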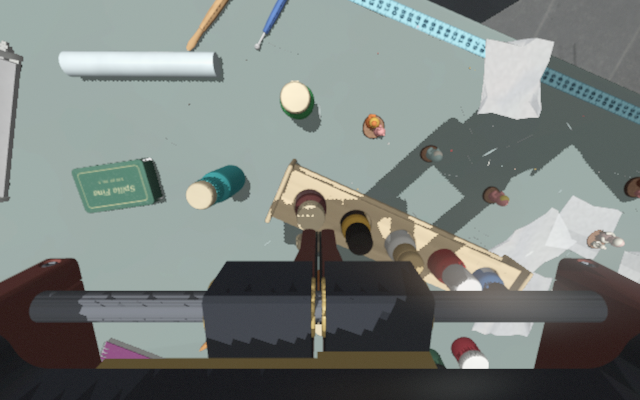

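The wrist view shows the brown bottle at (310,200), with the fingers hiding its lid. I'll go behind the lid at height and look again.

Call:
play_rows --pt "0 -4.6 -0.3 0 0" --pt "0 -9.2 -0.7 0 0" --pt "0 -9.2 -0.7 0 0" --pt "0 -9.2 -0.7 0 0" --pt "0 -9.2 -0.7 0 0"

```text
time_s: 4.1
tcp_pos: [0.585, -0.0953, 0.2595]
ee_rot: [[-0.937, -0.349, -0.002], [-0.349, 0.937, 0.0], [0.001, 0.001, -1.0]]
wrist_force: [0.1, -0.1, -0.3]
grip_width: -0.0
grip_force: 0.0
```

Run:
```python
from h import *
p=robot.get_image("wrist"); w=cloud(p); s=robot.get_state(); print(s["tcp_pos"])
R=np.array(s["ee_rot"])
m=(w[...,0]>.49)&(w[...,0]<.6)&(w[...,1]>-.155)&(w[...,1]<-.075)&(w[...,2]<.15)
P=w[m]; k=P[(P[:,2]>.098)&(P[:,2]<.108)]
nk=k[np.hypot(*(k[:,:2]-[.525,-.1175]).T)<.0165]
print("neck",cv2.minEnclosingCircle((nk[:,:2]*1000).astype(np.float32)),nk.mean(0))
lid=P[P[:,2]>.113]; c=lid.mean(0); print("lid",len(lid),c.round(4),lid.min(0).round(3),lid.max(0).round(3))
e=np.linalg.svd(lid-c,full_matrices=False); print(e[1].round(3),e[2].round(2).tolist())
q=(lid-s["tcp_pos"])@R*100; print("lid in tool cm",q.min(0).round(2),q.max(0).round(2))
print("neck in tool",((nk-s["tcp_pos"])@R*100).mean(0).round(2))
f=cv2.cvtColor(p["frame"],cv2.COLOR_RGB2BGR)[60:260,200:440]; cv2.imwrite("pics/w2.png",cv2.resize(f,None,fx=3,fy=3,interpolation=cv2.INTER_CUBIC))
```

```text
[ 0.58492538 -0.0956419   0.25969127]
neck ((525.2286987304688, -119.18846893310547), 15.334152221679688) [ 0.5252657  -0.11933453  0.10405088]
lid 423 [ 0.545  -0.1129  0.1305] [ 0.536 -0.128  0.114] [ 0.555 -0.098  0.136]
[0.163 0.084 0.069] [[0.3, -0.95, 0.02], [0.6, 0.21, 0.78], [0.74, 0.22, -0.63]]
lid in tool cm [ 3.59 -1.62 12.38] [ 4.92  1.23 14.59]
neck in tool [ 6.4  -0.15 15.57]
```

View pics/w2.png

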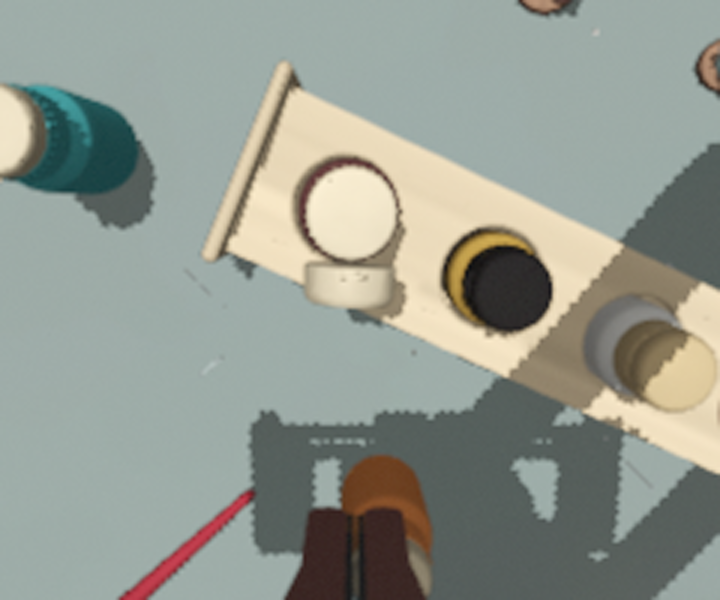

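The crop shows the open brown lid edge-on at (350,285), directly ahead of the fingers and square to the tool. The orange look-alike is behind them, about 3 cm clear. Now I descend behind the lid.

Call:
play_rows --pt "0 0 -0.2 4.5 0" --pt "0 0 -0.2 8 0" --pt "0 0 -0.2 10.5 0" --pt "0 0 -0.2 11.8 0" --pt "0 0 -0.2 11.8 0" --pt "0 0 -0.2 11.8 0"

```text
time_s: 4.75
tcp_pos: [0.5874, -0.0984, 0.1427]
ee_rot: [[-0.938, -0.348, 0.001], [-0.348, 0.938, -0.0], [-0.001, -0.001, -1.0]]
wrist_force: [0.9, 0.3, -0.1]
grip_width: 0.0003
grip_force: 0.0
```

Call:
play_rows --pt "0 1.0 0 0 0" --pt "0 2.0 0 0 0" --pt "0 2.4 0 0 0" --pt "0 2.7 0 0 0" --pt "0 3.0 0 0 0" --pt "0 3.3 0 0 0" --pt "0 3.6 0 0 0" --pt "0 3.9 0 0 0" --pt "0 4.2 0 0 0" --pt "0 4.2 0 0 0"

```text
time_s: 5.75
tcp_pos: [0.5473, -0.1127, 0.1417]
ee_rot: [[-0.938, -0.348, -0.001], [-0.348, 0.938, -0.0], [0.0, 0.0, -1.0]]
wrist_force: [0.5, 0.2, 2.0]
grip_width: 0.0002
grip_force: 0.8
```

Run:
```python
from h import *
p=robot.get_image("wrist"); w=cloud(p); s=robot.get_state(); R=np.array(s["ee_rot"]); print(s["tcp_pos"],s["wrist_force"])
m=(np.hypot(w[...,0]-.527,w[...,1]+.118)<.04)&(w[...,2]<.15)&(w[...,2]>.098)
q=(w[m]-s["tcp_pos"])@R*100
for a in np.arange(1,8.5,.5):
    t=q[(q[:,0]>a)&(q[:,0]<a+.5)&(abs(q[:,1])<1)]
    if len(t): print(a,len(t),np.median(t[:,2]).round(2),(s["tcp_pos"][2]-np.median(t[:,2])/100).round(4))
f=cv2.cvtColor(p["frame"],cv2.COLOR_RGB2BGR)[60:320,180:460]; cv2.imwrite("pics/w3.png",cv2.resize(f,None,fx=2,fy=2))
```

```text
[ 0.54736061 -0.11266176  0.14163384] [-0.09074046 -0.07473744  2.42854541]
1.0 719 0.54 0.1363
1.5 186 1.15 0.1301
2.0 324 0.82 0.1335
2.5 602 1.28 0.1288
3.0 336 3.7 0.1047
3.5 243 3.76 0.104
4.0 93 3.83 0.1034
```

View pics/w3.png

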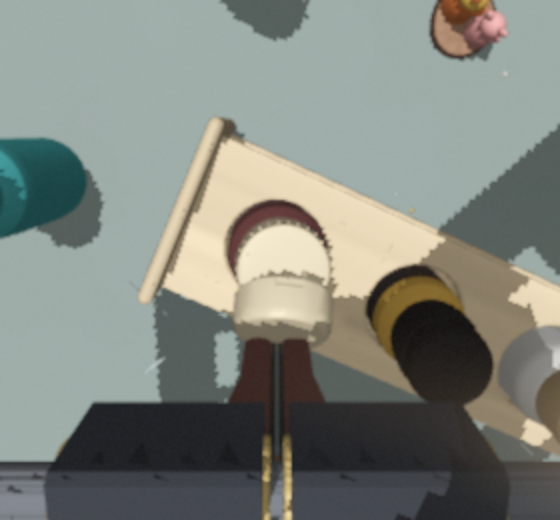

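The lid is tipping over toward the robot: its rim is at (283,295) in the crop, ahead of the fingers. I'll keep pushing.

Call:
play_rows --pt "0 0.3 0 0 0" --pt "0 0.6 0 0 0" --pt "0 0.9 0 0 0" --pt "0 1.2 0 0 0" --pt "0 1.5 0 0 0" --pt "0 1.5 0 0 0"

```text
time_s: 6.4
tcp_pos: [0.533, -0.118, 0.1415]
ee_rot: [[-0.938, -0.348, -0.001], [-0.348, 0.938, 0.0], [0.001, 0.0, -1.0]]
wrist_force: [0.5, -0.4, -0.2]
grip_width: 0.0006
grip_force: 0.0
```

Call:
play_rows --pt "0 0.2 0 0 0" --pt "0 0.4 0 0 0" --pt "0 0.6 0 0 0" --pt "0 0.8 0 0 0" --pt "0 0.8 0 0 0"

```text
time_s: 6.9
tcp_pos: [0.5258, -0.1207, 0.1417]
ee_rot: [[-0.938, -0.348, -0.0], [-0.348, 0.938, -0.0], [0.0, 0.0, -1.0]]
wrist_force: [-0.2, 0.1, 0.2]
grip_width: 0.0002
grip_force: 0.1
```

Run:
```python
from h import *
p=robot.get_image("wrist"); w=cloud(p); s=robot.get_state(); R=np.array(s["ee_rot"]); print(s["tcp_pos"],s["wrist_force"])
m=(np.hypot(w[...,0]-.527,w[...,1]+.118)<.04)&(w[...,2]<.15)&(w[...,2]>.098)
q=(w[m]-s["tcp_pos"])@R*100
for a in np.arange(0,8.5,.25):
    t=q[(q[:,0]>a)&(q[:,0]<a+.25)&(abs(q[:,1])<1)]
    if len(t): print(a,len(t),(s["tcp_pos"][2]-np.median(t[:,2])/100).round(4))
f=cv2.cvtColor(p["frame"],cv2.COLOR_RGB2BGR)[60:320,180:460]; cv2.imwrite("pics/w4.png",cv2.resize(f,None,fx=2,fy=2))
```

```text
[ 0.52602322 -0.1207321   0.14167858] [0.47043698 0.69430165 0.0968715 ]
0.25 4 0.1217
0.5 3 0.1219
0.75 9 0.1233
1.0 623 0.137
1.25 221 0.1236
1.5 295 0.1182
1.75 204 0.1042
2.0 8 0.1025
```

View pics/w4.png

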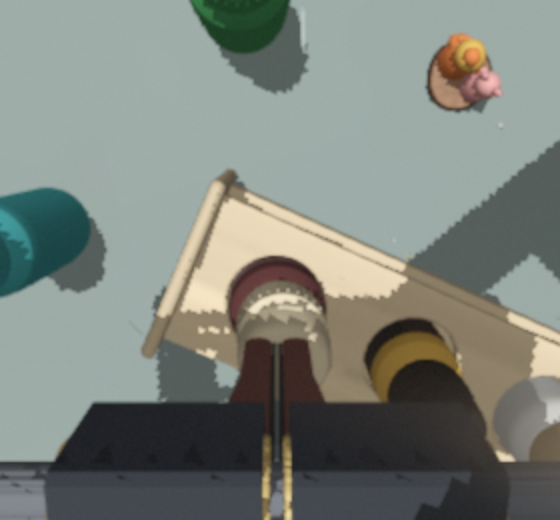

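The lid lies nearly flat under the fingertips, with the rim still slightly raised at (283,300). Now I press down gently.

Call:
play_rows --pt "0 0 0 0.1 0" --pt "0 0 0 0.2 0" --pt "0 0 0 0.3 0" --pt "0 0 0 0.4 0" --pt "0 0 0 0.5 0" --pt "0 0 0 0.6 0" --pt "0 0 0 0.6 0"

```text
time_s: 7.65
tcp_pos: [0.5264, -0.1208, 0.1357]
ee_rot: [[-0.938, -0.348, 0.0], [-0.348, 0.938, -0.0], [-0.0, -0.0, -1.0]]
wrist_force: [-0.1, 0.5, 0.1]
grip_width: 0.0003
grip_force: 0.3
```

Call:
play_rows --pt "0 0 0 0.05 0" --pt "0 0 0 0.1 0" --pt "0 0 0 0.1 0" --pt "0 0 0 0.1 0"

```text
time_s: 8.05
tcp_pos: [0.5271, -0.121, 0.1353]
ee_rot: [[-0.938, -0.348, 0.002], [-0.348, 0.938, -0.001], [-0.001, -0.001, -1.0]]
wrist_force: [0.7, -0.4, 5.9]
grip_width: 0.0008
grip_force: 2.7
```

Call:
play_rows --pt "0 0 0 0.03 0" --pt "0 0 0 0.06 0" --pt "0 0 0 0.06 0" --pt "0 0 0 0.06 0" --pt "0 0 0 0.06 0"

```text
time_s: 8.55
tcp_pos: [0.5276, -0.1211, 0.1352]
ee_rot: [[-0.938, -0.348, 0.003], [-0.348, 0.938, -0.001], [-0.002, -0.002, -1.0]]
wrist_force: [0.2, 0.0, 7.5]
grip_width: 0.0005
grip_force: 3.9
```

The force is 7.5 N with the tip at z = 0.118, which is the shut height. I'll draw straight up, then back so the cameras can see.

Call:
play_rows --pt "0 0 0 -0.5 0" --pt "0 0 0 -2 0" --pt "0 0 0 -6 0" --pt "0 0 0 -11 0" --pt "0 0 0 -14 0" --pt "0 5 10 -14 0" --pt "0 6 15 -14 0" --pt "0 6 20 -14 0" --pt "0 6 20 -14 0" --pt "0 6 20 -14 0" --pt "0 6 20 -14 0" --pt "0 6 20 -14 0"

```text
time_s: 9.75
tcp_pos: [0.4012, 0.0454, 0.2742]
ee_rot: [[-0.937, -0.348, 0.001], [-0.348, 0.937, -0.001], [-0.0, -0.001, -1.0]]
wrist_force: [-0.3, 0.1, 0.2]
grip_width: 0.0007
grip_force: 0.0
```

Run:
```python
from h import *
s=robot.get_state(); print(s["time_s"],s["tcp_pos"],s["wrist_force"]); ims=[]
for n in ["scene","top"]:
    p=robot.get_image(n); w=cloud(p)
    m=(np.hypot(w[...,0]-.526,w[...,1]+.119)<.03)&(w[...,2]>.09)&(w[...,2]<.2); P=w[m]
    print(n,m.sum(),P[:,2].max().round(4))
    t=P[P[:,2]>.112]
    if len(t): 
        A=np.c_[t[:,:2]-[.525,-.118],np.ones(len(t))]; print(t.mean(0).round(4),"plane",np.linalg.lstsq(A,t[:,2],rcond=None)[0].round(3),cv2.minEnclosingCircle((t[:,:2]*1000).astype(np.float32)))
    f=cv2.cvtColor(p["frame"],cv2.COLOR_RGB2BGR)[100:300,220:440]; ims.append(cv2.resize(f,(400,364)))
cv2.imwrite("pics/end.png",np.hstack(ims))
```

```text
9.75 [0.40119199 0.04538353 0.2742452 ] [-0.28812881  0.12798631  0.21002478]
scene 271 0.1204
[ 0.5253 -0.1153  0.1167] plane [ 0.048 -0.084  0.117] ((526.8251953125, -115.73470306396484), 15.191936492919922)
top 173 0.1205
[ 0.5261 -0.1175  0.117 ] plane [ 0.017 -0.063  0.117] ((526.6173095703125, -117.67401885986328), 14.100423812866211)
```

View pics/end.png

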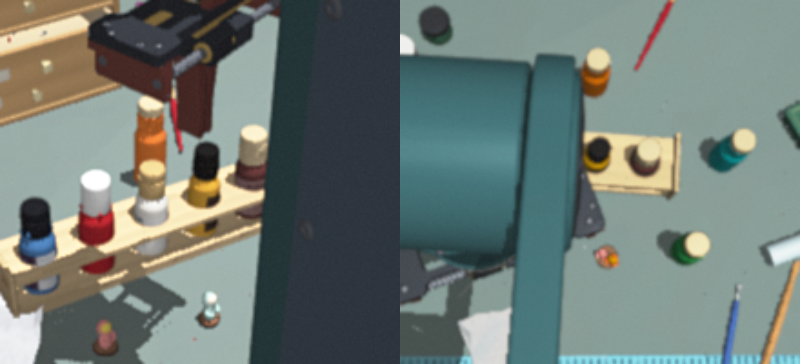

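The picture shows the brown lid flat on its neck, at (253,145) left and (648,150) right, with everything else in place. The lid's top is at about 0.117 m and level, so I'm handing in.

```bash
python3 -c "
from cell import robot
print(robot.finish_job())"
```

```text
the job is handed in; nothing more can be done
None
```

I pushed the brown bottle's lid over from behind and pressed it shut with about 7.5 N. The bottle still stands in its hole, the hand is clear, and the job is handed in, though the hand-in call returned no verdict.

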